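# Slide a clean tile off the stack and stand the cast on it

### The job

Slide the top white tile sideways off the stack onto the rack's raised ledge, without lifting it and without disturbing the tiles below, and press it gently but firmly home against the adjustable stop screw. Then stand the yellow plaster cast upright in the middle of that tile and let go; leave the blue cast alone.

Things in the scene. Friction and masses are not known exactly. Their poses are not given: they have to be found in the camera images.
- rack: Low fixed grey rack, turned by up to 0.2 rad. Origin: on the work surface under the middle of the tile stack; z up; +y is the way the tile is slid (to the robot's left). A 10 mm thick foot plate carries the stack; nothing stands behind (-y) it. Fixed along +y follow the ledge and the stop.
- ledge (a point): Middle of the raised dark steel ledge's near end, on its top: rack x = 0, y = 51, z = 38 mm. The ledge is 90 mm wide and runs to y = 180 mm; a tile steps down 2 mm onto it as it leaves the stack. Two bright guide rails, top at z = 44 mm, leave a channel 77 mm wide with a flared mouth (y = 58 to 77 mm).
- screw_axis (a point): Where the brass stop screw (rubber tip 10 mm across) leaves the bracket's near face: rack x = 0, y = 174, z = 43 mm. It is rigid and points to -y. How far it stands out varies and is NOT measured: tip anywhere between y = 149 and 165 mm, so a tile touching it has its centre between y = 104 and 120 mm. Feel for it.
- stop: Grey bracket, 60 mm wide, fixed at the far end of the ledge, top at z = 60 mm, carrying the stop screw; same origin and axes as the rack. The tile is home once held against the screw with more than 2 N (aim for 4 to 12 N) for a tenth of a second; more than 25 N between tile and screw does damage.
- tile_top: Topmost of four equal loose white glazed tiles, 70 x 90 x 10 mm (x, y, z), about 130 g. Origin: centre of its underside (40 mm above the work surface on the stack, 38 mm on the ledge). It may lie 3 mm and 0.04 rad off the rack's axes. Drag under 2 N. Push its -y edge 3 to 7 mm above its underside; chips if the fingers press it with more than 25 N.
- tile_3: Second tile from the top, same size, top 40 mm above the work surface; must stay where it is.
- tile_2: Third tile from the top, same size; must stay.
- tile_1: Bottom tile, same size, on the foot plate; must stay.
- yellow_cast: Yellow plaster jaw cast, a loose horseshoe block standing flat, 50 (x) x 62 (y) x 27 (z) mm, about 130 g. Origin: centre of its underside. Grasp it across x (50 mm wide), about 12 mm above its underside. It stands right or left of the rack. Behind it on the right, from about world x = 0.58 m on, stand the hoods of a polishing machine: keep clear of them.
- blue_cast: Blue plaster jaw cast, 50 x 62 x 35 mm, loose; origin: centre of its underside. Must stay where it is, on the other side of the rack.
Things that resemble listed ones, but are neither listed nor needed, are in the scene too. What is shaped like the yellow_cast but pink is not meant.

How it is judged:
On the way, in this order (a step that is already met when the one before it is completed fails the run):
1. the top tile has been slid most of the way over to the ledge (y of tile_top in the frame of rack above 0.06 m and height (world z) of tile_top below 0.046 m).
2. the tile lies on the ledge and is held against the stop screw (y of tile_top in the frame of rack above 0.098 m and contact force between tile_top and stop above 2 N), for 0.1 s.
3. the yellow cast stands on the tile (horizontal distance between yellow_cast and tile_top below 0.015 m and z of yellow_cast in the frame of tile_top between 0.006 and 0.013 m and contact force between yellow_cast and tile_top above 0.3 N), for 0.2 s.
At the end, for the whole second after the job is handed in: Top tile flat on the ledge between the rails, centre 98 to 123 mm along the rack's y and within 6 mm sideways; yellow cast upright on it, within 15 mm of the tile's centre, released, at rest; lower tiles within 5 mm and blue cast within 10 mm of where they were (y of tile_top in the frame of rack between 0.098 and 0.123 m and x of tile_top in the frame of rack between -0.006 and 0.006 m and z of tile_top in the frame of rack between 0.036 and 0.04 m and angle between tile_top's own z axis and vertical below 0.04 rad and horizontal distance between yellow_cast and tile_top below 0.015 m and z of yellow_cast in the frame of tile_top between 0.006 and 0.013 m and angle between yellow_cast's own z axis and vertical below 0.08 rad and linear speed of each of yellow_cast, tile_top below 0.01 m/s and distance of each of tile_1, tile_2, tile_3 from where it was at the start of the episode below 0.005 m and distance of blue_cast from where it was at the start of the episode below 0.01 m); the robot touches nothing.
It fails at once if the top tile is lifted (more than 6 mm) or tipped instead of slid (height (world z) of tile_top above 0.046 m or angle between tile_top's own z axis and vertical above 0.2 rad).
It fails at once if a lower tile is shifted by more than 5 mm (distance of any of tile_1, tile_2, tile_3 from where it was at the start of the episode above 0.005 m).
It fails at once if the fingers press on the tile with more than 25 N (contact force between the fingers and tile_top above 25 N).
It fails at once if tile and stop are pressed together with more than 25 N (contact force between tile_top and stop above 25 N).
It fails at once if the blue cast is shifted by more than 10 mm (distance of blue_cast from where it was at the start of the episode above 0.01 m).
It also fails if it takes over 61 s, if anything falls off the work surface, if the arm or the gripper's body presses on something with over 40 N, if the wrist force passes 120 N, or if a joint passes its speed limit or range.

### The arm

A 6-joint arm with a two-finger parallel gripper is mounted at the origin on a cart in front of the work surface, level with it; the furniture and walls round the work are solid. World frame = base frame: x ahead of the robot, y to its left, z up, the work surface at z = 0. Lengths are in m, angles in rad, forces in N, time in s.
With the tool pointing down it reaches from about 0.3 to 0.775 m from the base axis. Payload 14.6 kg.
Tool frame: the origin (TCP) lies at the very end of the fingers, on their centre line; the grasp point (between the pads) lies 19 mm behind it; z points along the fingers, y is the direction in which the jaws open and shut (so a half turn about z gives the same grasp; the last joint's range is limited). The gripper opens to 94 mm and grips with 3 to 60 N. Pads are 16 mm wide; open, the fingers measure 119 mm over their backs; the gripper's body (75 mm by 177 mm) begins 78 mm behind the grasp point.
Start: joints at [-1.205, 0.3, 1.521, -0, 1.321, -0.067], TCP at [0.231, -0.499, 0.205] pointing down, gripper open.
Joint ranges: [-3.03, 3.03], [-0.79, 2.21], [0.23, 2.52], [-1.04, 4.18], [0, 3.07], [-2.55, 2.55]. Speed limits (rad/s): [2.22, 2.22, 2.57, 3.14, 3.14, 3.14].

### API

Orientations are given as [roll, pitch, yaw] about the fixed x, y, z axes, in that order (R = Rz(yaw) Ry(pitch) Rx(roll)).
In Python, from station import get_obs, vision, hand_in gives the robot as it stands.
- The arm moves only by the tool play_rows, never from a script. Its argument "moves" is a list of rows, each an object with "claw": the opening, from 0 (shut) to 1 (fully open); "linear": the shift along the tool's x, y, z in mm, a list of three; "turn": the turn, a rotation vector about the tool's x, y, z in rad, a list of three. In form: [{"claw": claw, "linear": [tx, ty, tz], "turn": [ax, ay, az]}, ...]. A call has 1 to 8 rows; each row is the pose to reach, as a shift and turn from the pose measured when the call began, along the tool's axes at that moment; what a row does not reach only later rows make up. A row lasts 1/8 s, in which the tool goes at most 62.5 mm and 10.7 degrees, less where a joint would pass 70% of its speed; a pose out of reach is approached as far as the arm can. A call with a gripper value outside its range is refused whole. The fingers move at their own pace and stop on an object; "force" is the grip in N (left out, the last holds). Time passes only in rows, so rows that repeat a pose let the fingers close. It gives the time, the measured TCP pose, the force and the opening at its end, in the units of the state.
- get_obs(): the state, without advancing time (a new reading comes with each control period).
- vision.camera(name): name is "side" or "top" or "wrist"; returns the picture (400x640x3 uint8, blue, green, red); there is no depth.
- vision.camera_info(name): a dict with "camera_matrix" (3x3 intrinsics, pixels), "rvec" (rotation vector, rad) and "tvec" (3), from world to camera coordinates, as OpenCV has them; the wrist camera has in their place "mount" (4x4, takes a point from camera to tool coordinates, whose origin is the TCP and whose axes are the flange's). Camera axes: x right, y down, z forward; pixel columns grow to the right and rows downward; lengths in m; the calibration is good to about 2 mm. A picture is of the moment at which its call begins: read the wrist's pose just before it. camera_info takes no time and is no camera call.
- hand_in(): hands the job in, once; it reports no verdict.
The state is a dict: "time_s": time; "qpos": joint angles; "joint_vel": joint speeds; "tau": joint torques, N m; "ee_pos": TCP position; "eef_rot": TCP orientation; "force": force on the tool from outside, world axes, zero at the start; "moment": the same for the moment, N m; "grip_width": finger opening in m.
Only numpy, scipy, OpenCV 4.12 (cv2) and the standard library are available. Lean on these libraries where they do the work, as an engineer would, in place of code of your own. Each camera call takes 0.05 s, during which the arm holds its last target.

## Working session

There is one attempt and no reset: what is moved stays moved. The work goes in short steps, Python scripts to look and compute and a tool call to move; the robot and the scene stay as the last step left them, time stands still between calls to the robot, and variables do not carry over. Pictures are saved under pics/ and viewed, and the job is handed in when it is done.

Besides the shell and the picture viewer there is one more tool, called after "Call:" in YAML: its name, and indented under it one key for each argument. play_rows: Moves the arm, as the interface text tells. Its arguments: {"type":"object","properties":{"moves":{"type":"array","items":{"type":"object","properties":{"claw":{"type":"number"},"linear":{"type":"array","items":{"type":"number"}},"turn":{"type":"array","items":{"type":"number"}}}}},"force":{"type":"number"}},"required":["moves"]}

```bash
ls; mkdir -p pics; python3 - <<'E'
from station import get_obs, vision
import cv2
o=get_obs(); print(o)
for n in ["top","side","wrist"]:
    im=vision.camera(n); cv2.imwrite(f"pics/{n}0.png",im); print(n,vision.camera_info(n))
E
```

```text
pics
{'time_s': 0.0, 'qpos': array([-1.20460062e+00,  3.00476714e-01,  1.52156807e+00,  4.05747039e-05,
        1.32066590e+00, -6.66265065e-02]), 'joint_vel': array([-0.00029565,  0.00041144, -0.00122973,  0.00047989, -0.0002021 ,
       -0.0011119 ]), 'tau': array([ 1.00598871e-03, -5.31800330e+01, -3.52738130e+01,  7.08859228e-02,
        2.43563071e-02, -1.23490154e-04]), 'ee_pos': array([ 0.23059377, -0.49905302,  0.20488875]), 'eef_rot': array([-3.14047972e+00, -1.13648637e-04,  4.32812086e-01]), 'force': array([0.41455112, 0.61619859, 0.08011105]), 'moment': array([-0.02419252,  0.00737836, -0.00664506]), 'grip_width': 0.09392758901775074}
top {'camera_matrix': array([[446.89616181,   0.        , 321.95366899],
       [  0.        , 446.89616181, 198.08692044],
       [  0.        ,   0.        ,   1.        ]]), 'rvec': array([ 2.10619231, -2.16233798,  0.20625485]), 'tvec': array([0.00201437, 0.49813753, 1.17337817])}
side {'camera_matrix': array([[440.26959371,   0.        , 322.10419993],
       [  0.        , 440.26959371, 202.81993834],
       [  0.        ,   0.        ,   1.        ]]), 'rvec': array([ 1.93541834, -0.17048839,  0.11813246]), 'tvec': array([-0.47626369,  0.08532751,  0.9293121 ])}
wrist {'camera_matrix': array([[337.02763071,   0.        , 321.42837388],
       [  0.        , 337.02763071, 195.1058674 ],
       [  0.        ,   0.        ,   1.        ]]), 'mount': array([[-1.51387374e-03, -9.65598222e-01, -2.60034195e-01,
         7.59108151e-02],
       [ 9.99998599e-01, -1.27621329e-03, -1.08278965e-03,
         5.49888913e-04],
       [ 7.13680667e-04, -2.60035470e-01,  9.65598801e-01,
        -1.78500275e-01],
       [ 0.00000000e+00,  0.00000000e+00,  0.00000000e+00,
         1.00000000e+00]])}
```

View pics/top0.png

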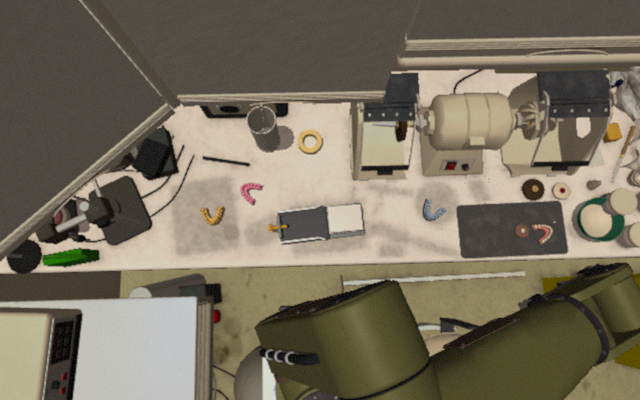

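View pics/side0.png

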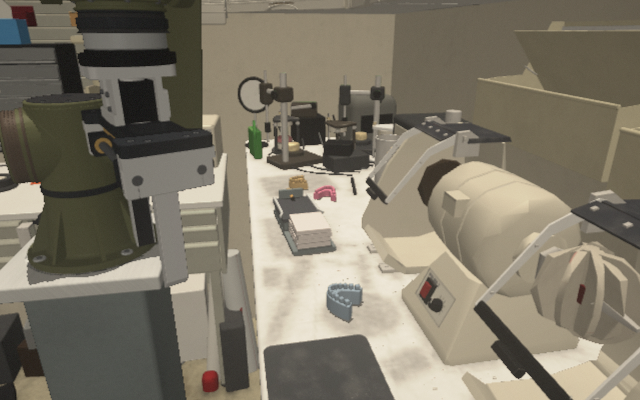

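View pics/wrist0.png

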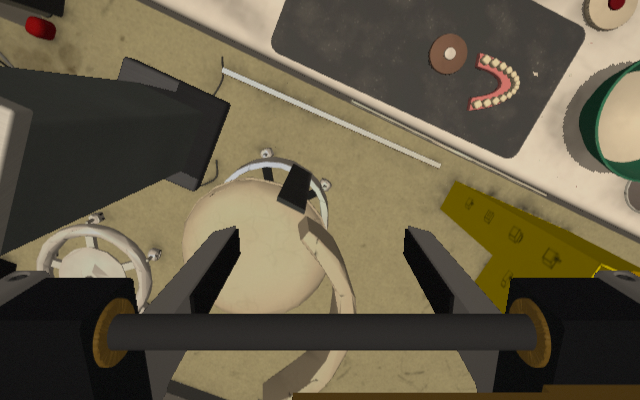

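The top view shows the white stack at about (345,219), the ledge at (303,224) and the brass screw at (278,227). Three things have the cast shape: yellow (212,214), pink (252,193) and blue (432,209). Yellow, on the rack's left, is the one meant. Next I'll enlarge crops to confirm this.

```bash
python3 - <<'E'
import cv2
im=cv2.imread("pics/top0.png")
c=im[180:260,260:375]; cv2.imwrite("pics/c1.png",cv2.resize(c,None,fx=6.9,fy=6.9,interpolation=cv2.INTER_CUBIC))
c=im[170:240,190:275]; cv2.imwrite("pics/c2.png",cv2.resize(c,None,fx=8,fy=8,interpolation=cv2.INTER_CUBIC))
E
```

```text
(no output)
```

View pics/c1.png

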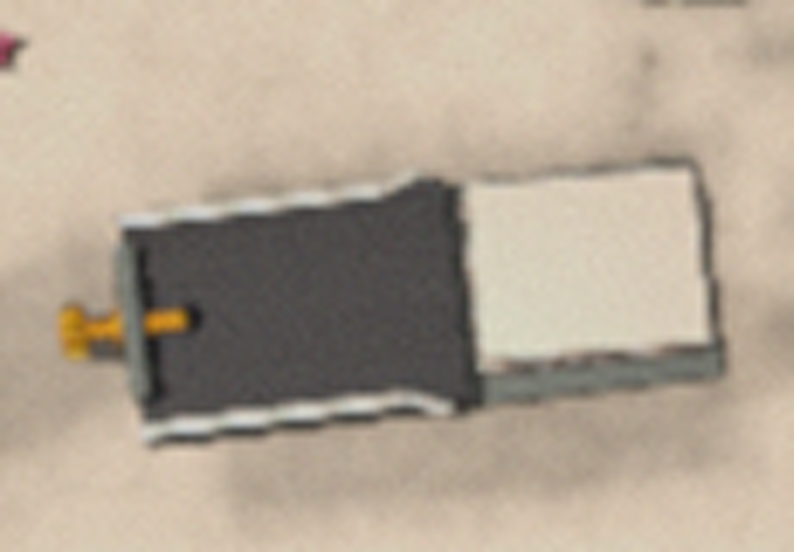

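View pics/c2.png

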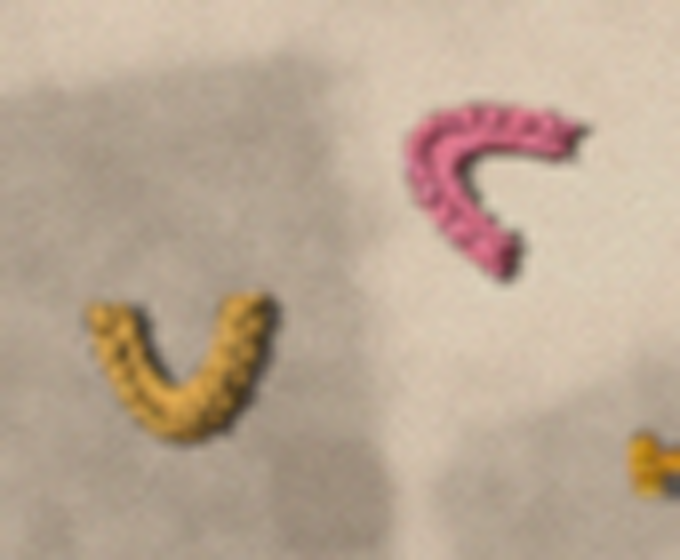

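The crops show the yellow cast opening towards the far side (crop 2, apex at (180,440)), and the pink one apart from it. The tile's corners are crisp in crop 1. Now I'll convert these to world positions.

```bash
cat > h.py <<'E'
import numpy as np, cv2
from station import get_obs, vision
from scipy.spatial.transform import Rotation as Rn
def ray(name,pts,obs=None):
    i=vision.camera_info(name); K=i["camera_matrix"]
    p=np.array(pts,float); d=np.c_[p,np.ones(len(p))]@np.linalg.inv(K).T
    if "mount" in i:
        o=obs or get_obs(); T=np.eye(4); T[:3,:3]=Rn.from_euler('xyz',o["eef_rot"]).as_matrix(); T[:3,3]=o["ee_pos"]
        M=T@i["mount"]; return M[:3,3], d@M[:3,:3].T
    R=cv2.Rodrigues(i["rvec"])[0]; return -R.T@i["tvec"], d@R
def px2w(name,pts,z,obs=None):
    c,d=ray(name,pts,obs); s=(np.broadcast_to(z,len(d))-c[2])/d[:,2]; return c+s[:,None]*d
def proj(name,P,obs=None):
    i=vision.camera_info(name); P=np.atleast_2d(P)
    if "mount" in i:
        o=obs or get_obs(); T=np.eye(4); T[:3,:3]=Rn.from_euler('xyz',o["eef_rot"]).as_matrix(); T[:3,3]=o["ee_pos"]
        M=np.linalg.inv(T@i["mount"]); C=P@M[:3,:3].T+M[:3,3]
    else:
        C=P@cv2.Rodrigues(i["rvec"])[0].T+i["tvec"]
    q=C@i["camera_matrix"].T; return q[:,:2]/q[:,2:]
E
python3 - <<'E'
from h import *
np.set_printoptions(precision=4,suppress=True)
f=lambda a,s,o:np.array(a)/s+np.array(o)
t=px2w("top",f([(466,183),(692,165),(714,345),(478,362)],6.9,(260,180)),.05)
print(t,t.mean(0)); print(np.linalg.norm(t-np.roll(t,-1,0),axis=1))
e=t[[0]]-t[[1]]; e2=t[[3]]-t[[2]]; 
for v in (t[0]-t[1],t[3]-t[2]): print("yaw",np.arctan2(-v[0],v[1]))
r=px2w("top",f([(125,222),(395,187),(148,436),(405,399)],6.9,(260,180)),.044); print("rails",r)
for v in (r[1]-r[0],r[3]-r[2]): print("yaw",np.arctan2(v[0],-v[1]))
l=px2w("top",f([(463,186),(476,405)],6.9,(260,180)),.038);print("ledge near",l,l.mean(0))
s=px2w("top",f([(197,318),(70,330)],6.9,(260,180)),.043);print("screw",s)
y=px2w("top",f([(90,310),(270,300),(182,440),(97,300),(258,293)],8,(190,170)),[.027,.027,.02,.027,.027]);print("yellow",y)
b=px2w("top",[(432,209)],.03);print("blue",b)
E
```

```text
[[ 0.4735 -0.0255  0.05  ]
 [ 0.4784 -0.1144  0.05  ]
 [ 0.4073 -0.1199  0.05  ]
 [ 0.4031 -0.028   0.05  ]] [ 0.4406 -0.072   0.05  ]
[0.0891 0.0713 0.092  0.0705]
yaw 0.054985298151266175
yaw 0.045875434314966164
rails [[0.4624 0.1087 0.044 ]
 [0.4736 0.0024 0.044 ]
 [0.3783 0.1006 0.044 ]
 [0.39   0.0006 0.044 ]]
yaw 0.10503751385208539
yaw 0.11671106201529206
ledge near [[ 0.4742 -0.0246  0.038 ]
 [ 0.3875 -0.0271  0.038 ]] [ 0.4309 -0.0258  0.038 ]
screw [[0.4239 0.081  0.043 ]
 [0.4205 0.1306 0.043 ]]
yellow [[0.4798 0.3206 0.027 ]
 [0.4817 0.2591 0.027 ]
 [0.435  0.2901 0.02  ]
 [0.4832 0.3183 0.027 ]
 [0.4843 0.2632 0.027 ]]
blue [[ 0.4625 -0.3136  0.03  ]]
```

```bash
cat >> h.py <<'E'
def go(p,yaw):
    o=get_obs(); R=Rn.from_euler('xyz',o["eef_rot"]); T=Rn.from_euler('xyz',[np.pi,0,yaw])
    print("t",o["time_s"],"linear",np.round(R.inv().apply(np.array(p)-o["ee_pos"])*1000,1),"turn",np.round((R.inv()*T).as_rotvec(),3))
E
python3 -c "
from h import *
go([.445,-.15,.13],1.67)"
```

```text
t 0.15 linear [ 341.  -226.9   75.2] turn [-1.000e-03 -1.000e-03 -1.237e+00]
```

Call:
play_rows:
  moves:
    - {"claw": 0.35,"linear": [50,-33,5],"turn": [0,0,-0.17]}
    - {"claw": 0.35,"linear": [100,-66,10],"turn": [0,0,-0.34]}
    - {"claw": 0.35,"linear": [150,-100,20],"turn": [0,0,-0.51]}
    - {"claw": 0.35,"linear": [200,-133,30],"turn": [0,0,-0.68]}
    - {"claw": 0.35,"linear": [250,-166,45],"turn": [0,0,-0.85]}
    - {"claw": 0.35,"linear": [300,-200,60],"turn": [0,0,-1.02]}
    - {"claw": 0.35,"linear": [341,-227,75],"turn": [0,0,-1.19]}
    - {"claw": 0.35,"linear": [341,-227,75],"turn": [0,0,-1.237]}

```text
time_s: 1.15
ee_pos: [0.4455, -0.1472, 0.129]
eef_rot: [-3.14, -0.002, 1.677]
force: [-0.0, -0.6, 0.9]
grip_width: 0.033
```

Call:
play_rows:
  moves:
    - {"claw": 0.35,"linear": [0,0,0],"turn": [0,0,0]}
    - {"claw": 0.35,"linear": [0,0,0],"turn": [0,0,0]}

```text
time_s: 1.4
ee_pos: [0.4454, -0.1474, 0.1291]
eef_rot: [-3.14, -0.002, 1.676]
force: [-0.6, -0.6, 0.6]
grip_width: 0.0328
```

```bash
python3 - <<'E'
from h import *
import json
o=get_obs(); im=vision.camera("wrist"); cv2.imwrite("pics/w1.png",im)
print(o["ee_pos"],o["eef_rot"],o["grip_width"],o["force"])
np.savez("w1.npz",ee_pos=o["ee_pos"],eef_rot=o["eef_rot"])
cv2.imwrite("pics/w1s.png",cv2.resize(im,(800,500),interpolation=cv2.INTER_CUBIC))
E
```

```text
[ 0.44535473 -0.14744481  0.12905496] [-3.13957131e+00 -2.07139164e-03  1.67563509e+00] 0.03280221459528735 [-0.62980665 -0.55012159  0.59596176]
```

View pics/w1s.png

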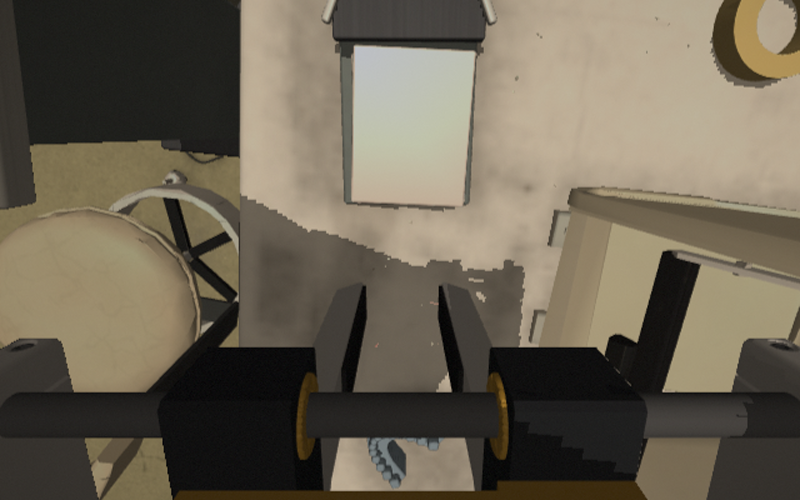

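The wrist view shows the tile with corners at (354,45), (475,51), (468,205) and (352,202), turned slightly. The ledge's near edge runs from (333,40) to (485,40). All of these are in the 800 px view.

```bash
python3 - <<'E'
import cv2
im=cv2.imread("pics/w1.png")
cv2.imwrite("pics/w1c.png",cv2.resize(im[0:175,250:400],None,fx=3.4,fy=3.4,interpolation=cv2.INTER_CUBIC))
E
```

```text
(no output)
```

View pics/w1c.png

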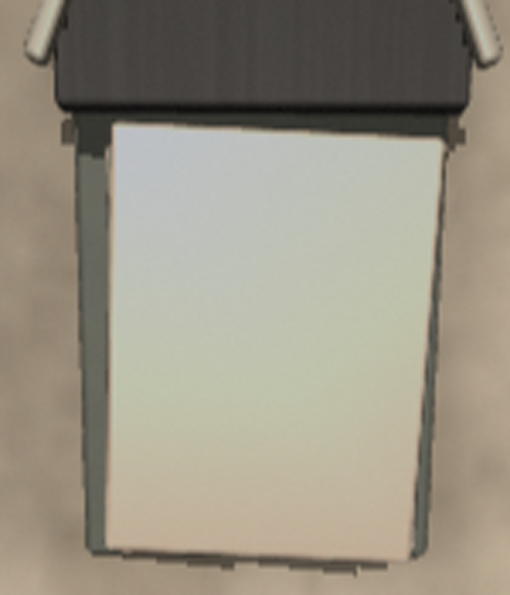

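```bash
python3 - <<'E'
from h import *
np.set_printoptions(precision=4,suppress=True)
o=dict(np.load("w1.npz"))
f=lambda a:np.array(a)/3.4+np.array((250,0))
t=px2w("wrist",f([(112,124),(444,142),(412,558),(105,548)]),.05,o)
print(t,t.mean(0),np.linalg.norm(t-np.roll(t,-1,0),axis=1))
for v in (t[0]-t[3],t[1]-t[2]): print("yaw",np.arctan2(-v[0],v[1]))
for v in (t[1]-t[0],t[2]-t[3]): print("yaw",np.arctan2(v[1],v[0]))
l=px2w("wrist",f([(60,108),(468,108)]),.036,o)
m=l.mean(0); v=l[1]-l[0]; a=np.arctan2(v[1],v[0]); print("ledge",l,m,np.linalg.norm(v),a)
foot=px2w("wrist",f([(90,553),(425,556)]),.01,o); v=foot[1]-foot[0];print("foot",foot,np.linalg.norm(v),np.arctan2(v[1],v[0]))
fl=px2w("wrist",f([(78,150),(90,545)]),.01,o); v=fl[0]-fl[1]; print("footL yaw",np.arctan2(-v[0],v[1]))
E
```

```text
[[ 0.4061 -0.0293  0.05  ]
 [ 0.4749 -0.0256  0.05  ]
 [ 0.4806 -0.1127  0.05  ]
 [ 0.411  -0.1177  0.05  ]] [ 0.4432 -0.0713  0.05  ] [0.0689 0.0873 0.0697 0.0885]
yaw 0.055985897911670135
yaw 0.06523255413945717
yaw 0.05309924853581573
yaw 0.07080323150059441
ledge [[ 0.3929 -0.0249  0.036 ]
 [ 0.4811 -0.0158  0.036 ]] [ 0.437  -0.0203  0.036 ] 0.08866103671371675 0.10295140274029821
foot [[ 0.403  -0.1263  0.01  ]
 [ 0.4905 -0.118   0.01  ]] 0.08785166535752813 0.09461963005068731
footL yaw 0.09913157018539989
```

The rack frame is consistent: yaw 0.10, origin at about (0.441,-0.071). The tile measures 69–70 × 87–88 mm and lies about −0.04 rad off, with the sizes matching the description. Next I'll go down behind the stack.

Call:
play_rows:
  moves:
    - {"claw": 0.35,"linear": [0,3,20],"turn": [0,0,0]}
    - {"claw": 0.35,"linear": [0,3,45],"turn": [0,0,0]}
    - {"claw": 0.35,"linear": [0,3,70],"turn": [0,0,0]}
    - {"claw": 0.35,"linear": [0,3,83],"turn": [0,0,0]}
    - {"claw": 0.35,"linear": [0,3,85],"turn": [0,0,0]}
    - {"claw": 0.35,"linear": [0,3,85],"turn": [0,0,0]}
    - {"claw": 0.35,"linear": [0,3,85],"turn": [0,0,0]}

```text
time_s: 2.33
ee_pos: [0.4485, -0.1473, 0.0449]
eef_rot: [-3.141, -0.001, 1.675]
force: [1.1, -0.3, -1.1]
grip_width: 0.0329
```

```bash
python3 - <<'E'
from h import *
o=get_obs(); im=vision.camera("wrist")
print(o["ee_pos"],o["eef_rot"],o["grip_width"],o["force"])
cv2.imwrite("pics/w2s.png",cv2.resize(im,(800,500),interpolation=cv2.INTER_CUBIC))
E
```

```text
[ 0.44853041 -0.14734334  0.04486055] [-3.14078390e+00 -1.37635481e-03  1.67536630e+00] 0.0328661405170534 [ 1.08891908 -0.34296159 -1.12578027]
```

View pics/w2s.png

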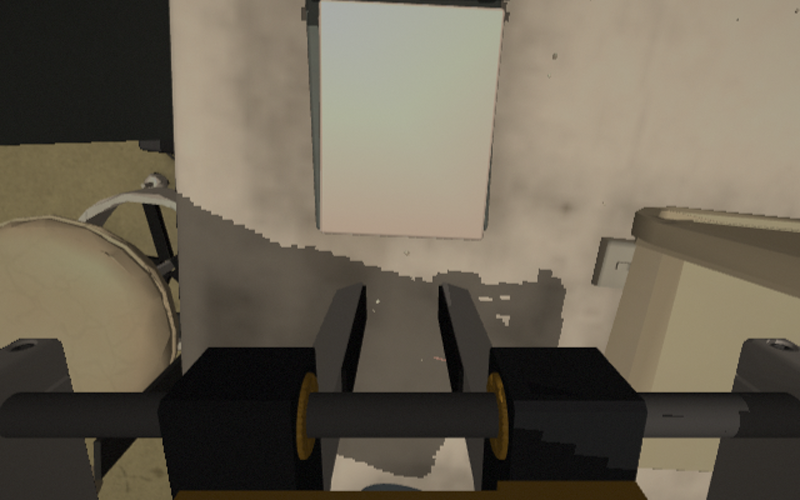

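The fingers are centred behind the tile: the tile's rear edge is at row 235 and the finger tips are at columns 362 and 440. Now a slow approach to contact.

Call:
play_rows:
  moves:
    - {"claw": 0.35,"linear": [5,0,1],"turn": [0,0,0]}
    - {"claw": 0.35,"linear": [11,0,1],"turn": [0,0,0]}
    - {"claw": 0.35,"linear": [15,0,1],"turn": [0,0,0]}
    - {"claw": 0.35,"linear": [18,0,1],"turn": [0,0,0]}
    - {"claw": 0.35,"linear": [21,0,1],"turn": [0,0,0]}
    - {"claw": 0.35,"linear": [24,0,1],"turn": [0,0,0]}
    - {"claw": 0.35,"linear": [27,0,1],"turn": [0,0,0]}
    - {"claw": 0.35,"linear": [30,0,1],"turn": [0,0,0]}

```text
time_s: 3.38
ee_pos: [0.4453, -0.1173, 0.0438]
eef_rot: [-3.141, -0.001, 1.675]
force: [0.4, -0.5, 0.4]
grip_width: 0.033
```

```bash
python3 - <<'E'
from h import *
o=get_obs(); im=vision.camera("wrist")
print(o["ee_pos"],o["eef_rot"],o["grip_width"],o["force"])
cv2.imwrite("pics/w3s.png",cv2.resize(im,(800,500),interpolation=cv2.INTER_CUBIC))
E
```

```text
[ 0.44531068 -0.11729475  0.04380667] [-3.14066890e+00 -1.41409015e-03  1.67540154e+00] 0.0329869232691856 [ 0.41947184 -0.49195194  0.42888341]
```

View pics/w3s.png

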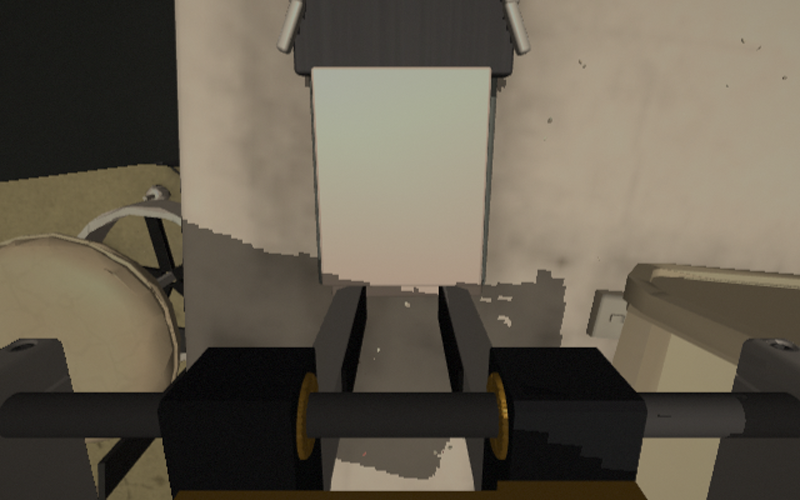

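Both fingers now touch the tile's rear edge at row 287, the tile is squared up, and the force is about 0.5 N. I'll push on.

Call:
play_rows:
  moves:
    - {"claw": 0.35,"linear": [4,0,0],"turn": [0,0,0]}
    - {"claw": 0.35,"linear": [10,0,0],"turn": [0,0,0]}
    - {"claw": 0.35,"linear": [17,0,0],"turn": [0,0,0]}
    - {"claw": 0.35,"linear": [24,0,0],"turn": [0,0,0]}
    - {"claw": 0.35,"linear": [31,0,0],"turn": [0,0,0]}
    - {"claw": 0.35,"linear": [37,0,0],"turn": [0,0,0]}
    - {"claw": 0.35,"linear": [41,0,0],"turn": [0,0,0]}
    - {"claw": 0.35,"linear": [44,0,0],"turn": [0,0,0]}

```text
time_s: 4.42
ee_pos: [0.4407, -0.0731, 0.0439]
eef_rot: [-3.141, -0.001, 1.676]
force: [0.3, -0.7, -0.4]
grip_width: 0.0326
```

```bash
python3 - <<'E'
from h import *
o=get_obs(); im=vision.camera("wrist")
print(o["ee_pos"],o["eef_rot"],o["grip_width"],o["force"])
cv2.imwrite("pics/w4s.png",cv2.resize(im,(800,500),interpolation=cv2.INTER_CUBIC))
E
```

```text
[ 0.44071746 -0.07307713  0.04391762] [-3.14077798e+00 -1.42515416e-03  1.67558562e+00] 0.0326485472857503 [ 0.28239055 -0.65945735 -0.40768752]
```

View pics/w4s.png

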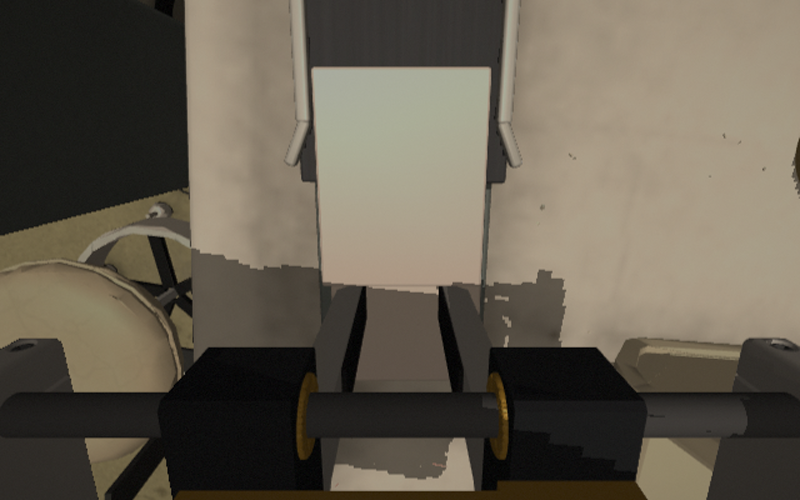

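The tile is entering the channel centred: its front edge spans columns 312–490 and the rails are at 308 and 503. I'll continue.

Call:
play_rows:
  moves:
    - {"claw": 0.35,"linear": [4,0.5,0],"turn": [0,0,0]}
    - {"claw": 0.35,"linear": [10,1,0],"turn": [0,0,0]}
    - {"claw": 0.35,"linear": [16,1,0],"turn": [0,0,0]}
    - {"claw": 0.35,"linear": [22,1,0],"turn": [0,0,0]}
    - {"claw": 0.35,"linear": [28,1,0],"turn": [0,0,0]}
    - {"claw": 0.35,"linear": [33,1,0],"turn": [0,0,0]}
    - {"claw": 0.35,"linear": [37,1,0],"turn": [0,0,0]}
    - {"claw": 0.35,"linear": [40,1,0],"turn": [0,0,0]}

```text
time_s: 5.48
ee_pos: [0.4375, -0.0328, 0.044]
eef_rot: [-3.141, -0.002, 1.676]
force: [0.2, -0.8, -0.8]
grip_width: 0.033
```

```bash
python3 - <<'E'
from h import *
o=get_obs(); im=vision.camera("wrist")
print(o["ee_pos"],o["eef_rot"],o["grip_width"],o["force"])
cv2.imwrite("pics/w5s.png",cv2.resize(im,(800,500),interpolation=cv2.INTER_CUBIC))
E
```

```text
[ 0.43745339 -0.03278632  0.04395979] [-3.14069617e+00 -1.50916152e-03  1.67570246e+00] 0.032994474530117196 [ 0.2361063  -0.84343543 -0.84698291]
```

View pics/w5s.png

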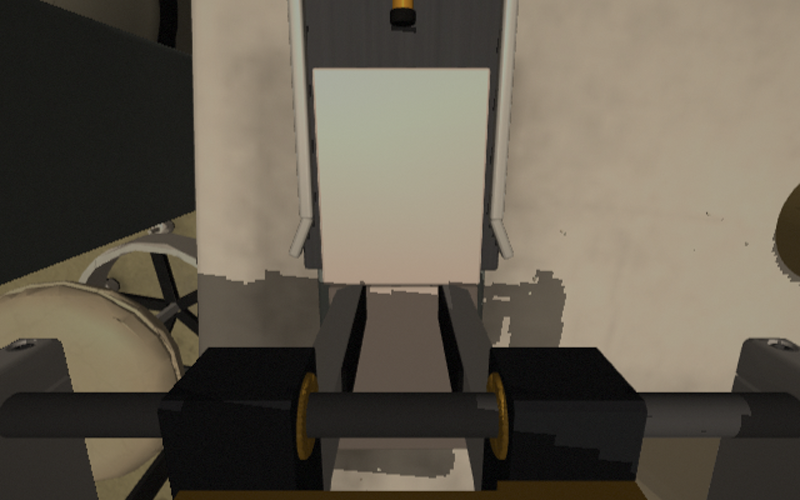

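The tile is centred, and the rubber tip of the screw is visible at (402,22). The gap from the tile's front edge (row 68) is about 17 mm. I'll push 11 mm, then feel for contact.

Call:
play_rows:
  moves:
    - {"claw": 0.35,"linear": [3,0,0],"turn": [0,0,0]}
    - {"claw": 0.35,"linear": [6,0,0],"turn": [0,0,0]}
    - {"claw": 0.35,"linear": [8,0,0],"turn": [0,0,0]}
    - {"claw": 0.35,"linear": [10,0,0],"turn": [0,0,0]}
    - {"claw": 0.35,"linear": [11,0,0],"turn": [0,0,0]}
    - {"claw": 0.35,"linear": [11,0,0],"turn": [0,0,0]}

```text
time_s: 6.28
ee_pos: [0.4363, -0.0216, 0.044]
eef_rot: [-3.141, -0.002, 1.676]
force: [-0.2, 0.0, 0.0]
grip_width: 0.0329
```

Call:
play_rows:
  moves:
    - {"claw": 0.35,"linear": [1,0,0],"turn": [0,0,0]}
    - {"claw": 0.35,"linear": [2,0,0],"turn": [0,0,0]}

```text
time_s: 6.52
ee_pos: [0.4361, -0.0196, 0.044]
eef_rot: [-3.141, -0.002, 1.676]
force: [-0.2, -0.6, -0.3]
grip_width: 0.0333
```

```bash
python3 - <<'E'
from h import *
o=get_obs(); im=vision.camera("wrist")
print(o["ee_pos"],o["eef_rot"],o["grip_width"],o["force"])
cv2.imwrite("pics/w6s.png",cv2.resize(im,(800,500),interpolation=cv2.INTER_CUBIC))
E
```

```text
[ 0.43606252 -0.0196073   0.04398965] [-3.14068351e+00 -1.63789780e-03  1.67562653e+00] 0.03334392944895785 [-0.1851467  -0.59550299 -0.32923939]
```

View pics/w6s.png

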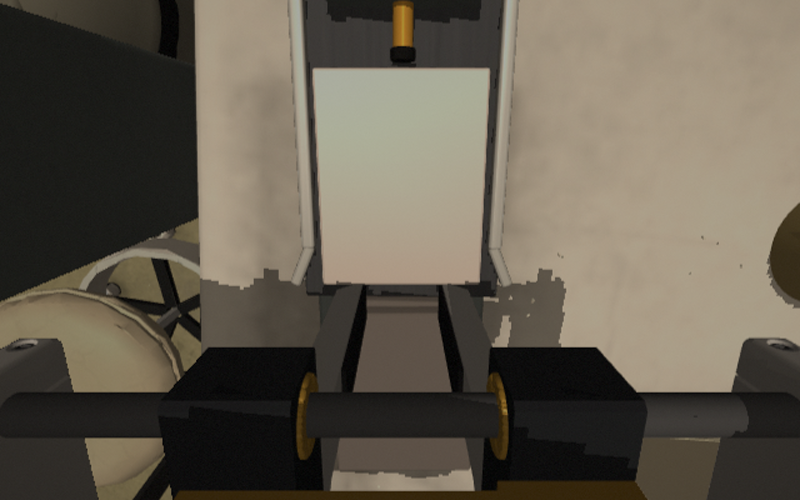

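The tip is at row 61 and the tile front at row 68, so about 2–3 mm remain. From here I'll creep forward.

Call:
play_rows:
  moves:
    - {"claw": 0.35,"linear": [0.7,0,0],"turn": [0,0,0]}
    - {"claw": 0.35,"linear": [1.4,0,0],"turn": [0,0,0]}

```text
time_s: 6.82
ee_pos: [0.4359, -0.0181, 0.044]
eef_rot: [-3.141, -0.002, 1.676]
force: [-0.2, -1.8, -0.1]
grip_width: 0.0331
```

Call:
play_rows:
  moves:
    - {"claw": 0.35,"linear": [0.6,0,0],"turn": [0,0,0]}

```text
time_s: 6.95
ee_pos: [0.4358, -0.0175, 0.044]
eef_rot: [-3.141, -0.002, 1.676]
force: [0.5, -1.2, -0.1]
grip_width: 0.0328
```

Call:
play_rows:
  moves:
    - {"claw": 0.35,"linear": [0.5,0,0],"turn": [0,0,0]}

```text
time_s: 7.08
ee_pos: [0.4357, -0.0169, 0.044]
eef_rot: [-3.141, -0.002, 1.676]
force: [1.2, -0.5, 0.3]
grip_width: 0.0329
```

Call:
play_rows:
  moves:
    - {"claw": 0.35,"linear": [0.5,0,0],"turn": [0,0,0]}

```text
time_s: 7.2
ee_pos: [0.4358, -0.0166, 0.044]
eef_rot: [-3.141, -0.001, 1.676]
force: [0.6, -6.3, -1.0]
grip_width: 0.033
```

Call:
play_rows:
  moves:
    - {"claw": 0.35,"linear": [0.4,0,0],"turn": [0,0,0]}

```text
time_s: 7.32
ee_pos: [0.4358, -0.0166, 0.0441]
eef_rot: [-3.141, -0.0, 1.676]
force: [0.3, -6.2, -0.7]
grip_width: 0.0327
```

There is contact at about 6 N. I'll hold it a little longer.

Call:
play_rows:
  moves:
    - {"claw": 0.35,"linear": [0.5,0,0],"turn": [0,0,0]}
    - {"claw": 0.35,"linear": [0.5,0,0],"turn": [0,0,0]}
    - {"claw": 0.35,"linear": [0.5,0,0],"turn": [0,0,0]}

```text
time_s: 7.7
ee_pos: [0.4359, -0.0166, 0.0441]
eef_rot: [-3.141, 0.001, 1.676]
force: [0.3, -5.9, -1.5]
grip_width: 0.0331
```

```bash
python3 - <<'E'
from h import *
o=get_obs(); im=vision.camera("wrist")
print(o["ee_pos"],o["eef_rot"],o["force"])
cv2.imwrite("pics/w7s.png",cv2.resize(im,(800,500),interpolation=cv2.INTER_CUBIC))
E
```

```text
[ 0.4359177  -0.01660101  0.04413896] [-3.14121679e+00  6.26389501e-04  1.67618775e+00] [ 0.30338512 -5.92946477 -1.45116477]
```

View pics/w7s.png

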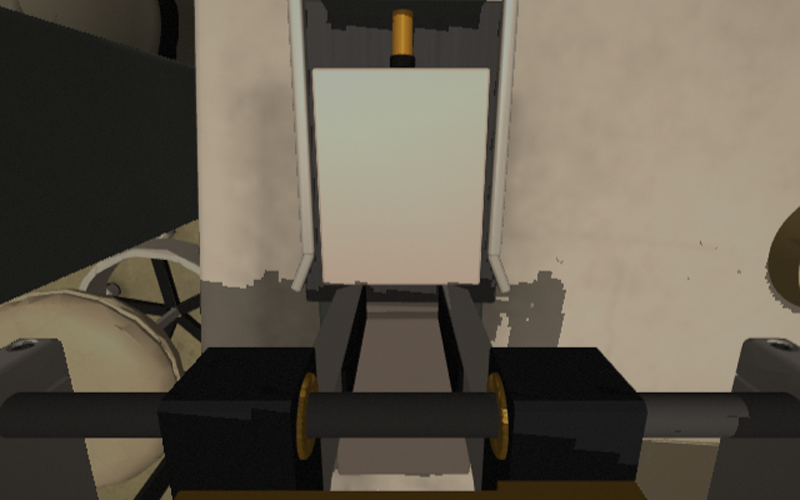

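The tile is pressed against the screw at (402,68) with about 6 N. I'll measure its centre and back off.

```bash
python3 - <<'E'
from h import *
np.set_printoptions(precision=4,suppress=True)
t=px2w("wrist",np.array([(312,69),(490,69),(479,284),(323,284)])/1.25,.048)
print(t,t.mean(0),np.linalg.norm(t-np.roll(t,-1,0),axis=1))
c=t.mean(0)[:2]-[.441,-.071]; print("rack", c@[.995,.0998], c@[-.0998,.995])
E
```

```text
[[ 0.3916  0.0775  0.048 ]
 [ 0.46    0.0846  0.048 ]
 [ 0.4691 -0.0031  0.048 ]
 [ 0.4007 -0.0103  0.048 ]] [0.4304 0.0372 0.048 ] [0.0687 0.0882 0.0687 0.0882]
rack 0.00022020152510958624 0.10869170963516527
```

Call:
play_rows:
  moves:
    - {"claw": 0.35,"linear": [-5,0,0],"turn": [0,0,0]}
    - {"claw": 0.35,"linear": [-20,0,0],"turn": [0,0,0]}
    - {"claw": 0.35,"linear": [-20,0,-30],"turn": [0,0,0]}
    - {"claw": 0.35,"linear": [-20,0,-80],"turn": [0,0,0]}
    - {"claw": 0.8,"linear": [-20,0,-110],"turn": [0,0,0]}

```text
time_s: 8.38
ee_pos: [0.4385, -0.0372, 0.1563]
eef_rot: [3.14, 0.001, 1.676]
force: [0.1, 0.6, -0.0]
grip_width: 0.0399
```

```bash
python3 - <<'E'
from h import *
go([.46,.22,.15],1.571)
E
```

```text
t 8.375 linear [253.6  48.3   6.1] turn [0.002 0.001 0.105]
```

Call:
play_rows:
  moves:
    - {"claw": 1.0,"linear": [40,8,0],"turn": [0,0,0.02]}
    - {"claw": 1.0,"linear": [95,18,0],"turn": [0,0,0.05]}
    - {"claw": 1.0,"linear": [150,30,2],"turn": [0,0,0.08]}
    - {"claw": 1.0,"linear": [205,40,4],"turn": [0,0,0.1]}
    - {"claw": 1.0,"linear": [240,46,6],"turn": [0,0,0.105]}
    - {"claw": 1.0,"linear": [254,48,6],"turn": [0,0,0.105]}
    - {"claw": 1.0,"linear": [254,48,6],"turn": [0,0,0.105]}
    - {"claw": 1.0,"linear": [254,48,6],"turn": [0,0,0.105]}

```text
time_s: 9.38
ee_pos: [0.4598, 0.2192, 0.1502]
eef_rot: [3.14, 0.001, 1.57]
force: [0.4, -0.0, -0.2]
grip_width: 0.0941
```

```bash
python3 - <<'E'
from h import *
o=get_obs(); im=vision.camera("wrist"); cv2.imwrite("pics/w8.png",im)
print(o["ee_pos"],o["eef_rot"],o["grip_width"],o["force"])
np.savez("w8.npz",ee_pos=o["ee_pos"],eef_rot=o["eef_rot"])
cv2.imwrite("pics/w8s.png",cv2.resize(im,(800,500),interpolation=cv2.INTER_CUBIC))
E
```

```text
[0.45981981 0.21915881 0.15019701] [3.13999400e+00 9.71445488e-04 1.56970988e+00] 0.0940783536851648 [ 0.35677441 -0.03315382 -0.17588605]
```

View pics/w8s.png

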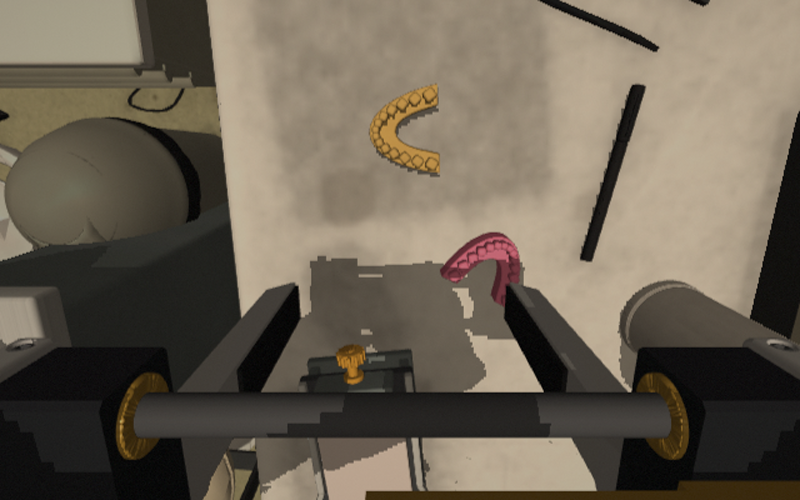

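The yellow horseshoe lies at (405,130), open towards +x. The pink one at (490,260) is not the one meant. Enlarging now.

```bash
python3 - <<'E'
import cv2
im=cv2.imread("pics/w8.png")
cv2.imwrite("pics/w8c.png",cv2.resize(im[55:155,280:370],None,fx=6,fy=6,interpolation=cv2.INTER_CUBIC))
E
```

```text
(no output)
```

View pics/w8c.png

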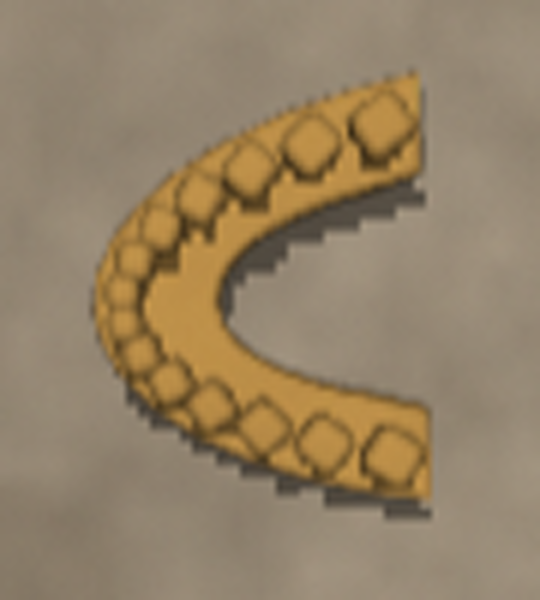

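```bash
python3 - <<'E'
from h import *
np.set_printoptions(precision=4,suppress=True)
o=dict(np.load("w8.npz"))
t=px2w("wrist",np.array([(418,72),(430,498),(93,305)])/6+[280,55],.022,o)
print(t); v=t[0]-t[1]; L=np.linalg.norm(v); yaw=np.arctan2(-v[0],v[1]); m=(t[0]+t[1])/2
ex=np.array([np.cos(yaw),np.sin(yaw)]); print(L,yaw,"depth",(m[:2]-t[2,:2])@ex)
c=m[:2]-.025*ex; print("centre",c)
go([c[0],c[1],.06],yaw+np.pi/2)
E
```

```text
[[0.4848 0.3252 0.022 ]
 [0.4878 0.2651 0.022 ]
 [0.4378 0.2932 0.022 ]]
0.06019227724475711 0.049173960397523454 depth 0.048535510406481734
centre [0.4613 0.2939]
t 9.425 linear [74.8  1.2 90.2] turn [ 0.002  0.001 -0.051]
```

Call:
play_rows:
  moves:
    - {"claw": 1.0,"linear": [25,0,20],"turn": [0,0,-0.02]}
    - {"claw": 1.0,"linear": [60,1,50],"turn": [0,0,-0.04]}
    - {"claw": 1.0,"linear": [75,1,85],"turn": [0,0,-0.05]}
    - {"claw": 1.0,"linear": [75,1,115],"turn": [0.001,0.001,-0.05]}
    - {"claw": 1.0,"linear": [75,1,135],"turn": [0.001,0.001,-0.05]}
    - {"claw": 1.0,"linear": [75,1,144],"turn": [0.001,0.001,-0.05]}
    - {"claw": 1.0,"linear": [75,1,146],"turn": [0.001,0.001,-0.05]}
    - {"claw": 1.0,"linear": [75,1,146],"turn": [0.001,0.001,-0.05]}

```text
time_s: 10.42
ee_pos: [0.4617, 0.294, 0.005]
eef_rot: [3.14, -0.001, 1.619]
force: [-0.4, -1.4, -0.2]
grip_width: 0.0937
```

```bash
python3 - <<'E'
from h import *
o=get_obs(); im=vision.camera("wrist"); cv2.imwrite("pics/w9.png",im)
print(o["ee_pos"],o["eef_rot"],o["grip_width"],o["force"])
cv2.imwrite("pics/w9s.png",cv2.resize(im,(800,500),interpolation=cv2.INTER_CUBIC))
E
```

```text
[0.46168589 0.29402688 0.00496564] [ 3.13983222e+00 -5.50257106e-04  1.61906632e+00] 0.09368769743098156 [-0.3969955  -1.38792279 -0.16928085]
```

View pics/w9s.png

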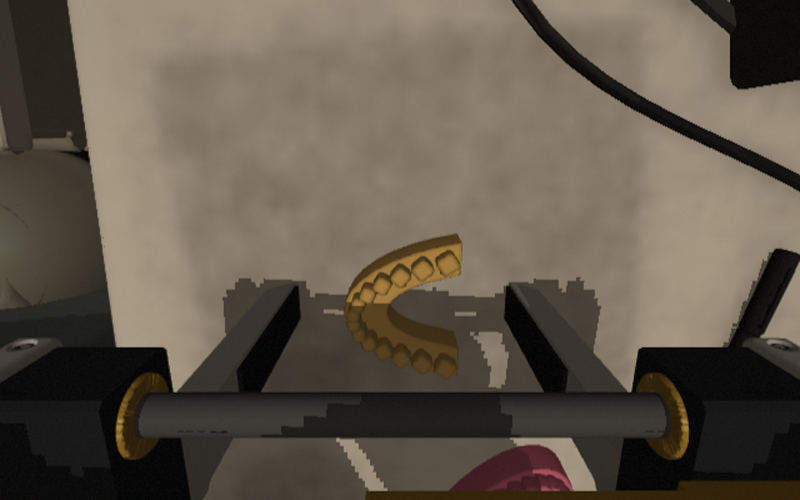

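The cast sits between the fingers, spanning columns 347–462 and centred at about 404. I'll lower slightly and close gently.

Call:
play_rows:
  moves:
    - {"claw": 1.0,"linear": [0,0,2],"turn": [0.001,0,0]}
    - {"claw": 0.6,"linear": [0,0,2],"turn": [0.001,0,0]}
    - {"claw": 0.4,"linear": [0,0,2],"turn": [0.001,0,0]}
    - {"claw": 0.4,"linear": [0,0,2],"turn": [0.001,0,0]}
    - {"claw": 0.4,"linear": [0,0,2],"turn": [0.001,0,0]}
    - {"claw": 0.4,"linear": [0,0,2],"turn": [0.001,0,0]}
  force: 12

```text
time_s: 11.22
ee_pos: [0.4617, 0.2941, 0.0031]
eef_rot: [3.141, -0.001, 1.619]
force: [0.7, -0.5, -0.4]
grip_width: 0.0494
```

```bash
python3 - <<'E'
from h import *
o=get_obs(); im=vision.camera("wrist"); cv2.imwrite("pics/w10.png",im)
print(o["ee_pos"],o["eef_rot"],o["grip_width"],o["force"])
cv2.imwrite("pics/w10s.png",cv2.resize(im,(800,500),interpolation=cv2.INTER_CUBIC))
E
```

```text
[0.4617105  0.29413446 0.00305646] [ 3.14066391e+00 -6.44834444e-04  1.61922250e+00] 0.04941870069484348 [ 0.7135717  -0.53060781 -0.41805864]
```

View pics/w10s.png

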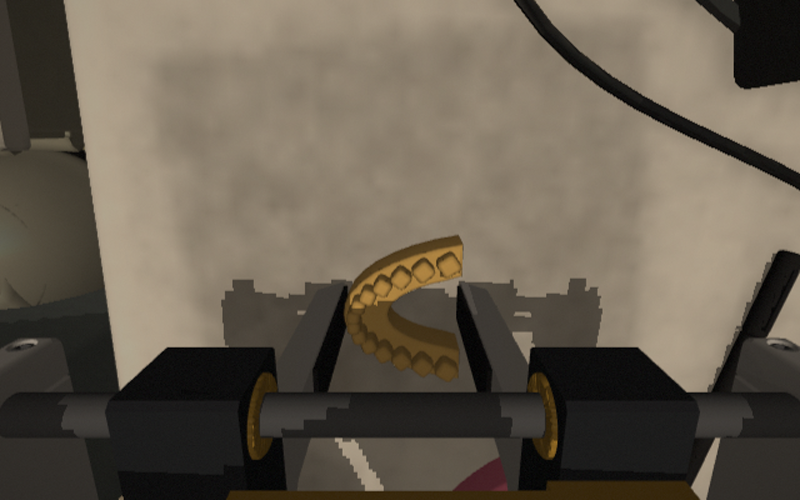

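The fingers stopped at 49.4 mm, so the cast is gripped across its x. I'll lift.

Call:
play_rows:
  moves:
    - {"claw": 0.4,"linear": [0,0,0],"turn": [0,0,0]}
    - {"claw": 0.4,"linear": [0,0,-10],"turn": [0,0,0]}
    - {"claw": 0.4,"linear": [0,0,-35],"turn": [0,0,0]}
    - {"claw": 0.4,"linear": [0,0,-65],"turn": [0,0,0]}
    - {"claw": 0.4,"linear": [0,0,-95],"turn": [0,0,0]}
    - {"claw": 0.4,"linear": [0,0,-110],"turn": [0,0,0]}
    - {"claw": 0.4,"linear": [0,0,-110],"turn": [0,0,0]}
  force: 20

```text
time_s: 12.15
ee_pos: [0.4618, 0.2942, 0.1137]
eef_rot: [3.139, -0.001, 1.619]
force: [-0.4, 0.7, -2.0]
grip_width: 0.0494
```

```bash
python3 - <<'E'
from h import *
o=get_obs(); im=vision.camera("wrist"); cv2.imwrite("pics/w11.png",im)
print(o["ee_pos"],o["eef_rot"],o["grip_width"],o["force"])
cv2.imwrite("pics/w11s.png",cv2.resize(im,(800,500),interpolation=cv2.INTER_CUBIC))
go([.4304,.0372,.113],1.671)
E
```

```text
[0.46182839 0.2942002  0.11367789] [ 3.13940571e+00 -1.23717634e-03  1.61927539e+00] 0.04942339801382318 [-0.40885887  0.65972929 -2.01818089]
t 12.2 linear [-254.9  -43.4   -0.5] turn [ 0.001 -0.    -0.052]
```

View pics/w11s.png

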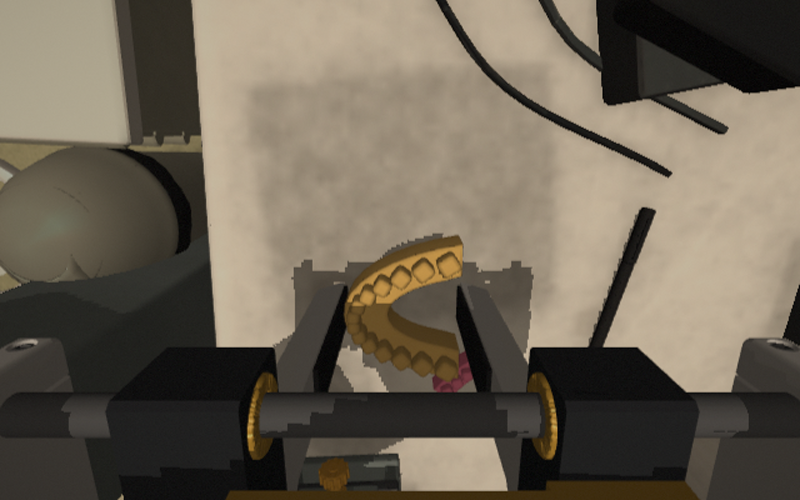

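The cast hangs level and unchanged in the grip, with a load of about 2 N. I'll carry it above the tile.

Call:
play_rows:
  moves:
    - {"claw": 0.4,"linear": [-20,-3,0],"turn": [0,0,0]}
    - {"claw": 0.4,"linear": [-60,-10,0],"turn": [0,0,-0.01]}
    - {"claw": 0.4,"linear": [-105,-18,0],"turn": [0,0,-0.02]}
    - {"claw": 0.4,"linear": [-150,-26,0],"turn": [0,0,-0.03]}
    - {"claw": 0.4,"linear": [-195,-33,0],"turn": [0,0,-0.04]}
    - {"claw": 0.4,"linear": [-230,-39,0],"turn": [0,0,-0.05]}
    - {"claw": 0.4,"linear": [-250,-43,0],"turn": [0,0,-0.052]}
    - {"claw": 0.4,"linear": [-255,-43,0],"turn": [0,0,-0.052]}

```text
time_s: 13.2
ee_pos: [0.4299, 0.0358, 0.1118]
eef_rot: [-3.141, -0.0, 1.669]
force: [0.4, 0.2, -1.7]
grip_width: 0.0496
```

Call:
play_rows:
  moves:
    - {"claw": 0.4,"linear": [0,0,0],"turn": [0,0,0]}
    - {"claw": 0.4,"linear": [0,0,0],"turn": [0,0,0]}

```text
time_s: 13.45
ee_pos: [0.4298, 0.0362, 0.1115]
eef_rot: [-3.14, -0.001, 1.67]
force: [-0.6, -0.2, -1.0]
grip_width: 0.0494
```

```bash
python3 - <<'E'
from h import *
o=get_obs(); im=vision.camera("wrist"); t=vision.camera("top")
print(o["ee_pos"],o["eef_rot"],o["grip_width"],o["force"])
cv2.imwrite("pics/w12s.png",cv2.resize(im,(800,500),interpolation=cv2.INTER_CUBIC))
cv2.imwrite("pics/t12.png",cv2.resize(t[170:260,240:380],None,fx=5,fy=5,interpolation=cv2.INTER_CUBIC))
go([.4304,.0372,.056],1.671)
E
```

```text
[0.429763   0.03618618 0.11151447] [-3.14041091e+00 -5.69979507e-04  1.66974855e+00] 0.04944243620660779 [-0.59705539 -0.22115285 -0.96298641]
t 13.55 linear [ 0.8  0.6 55.6] turn [-0.001 -0.001 -0.001]
```

View pics/w12s.png

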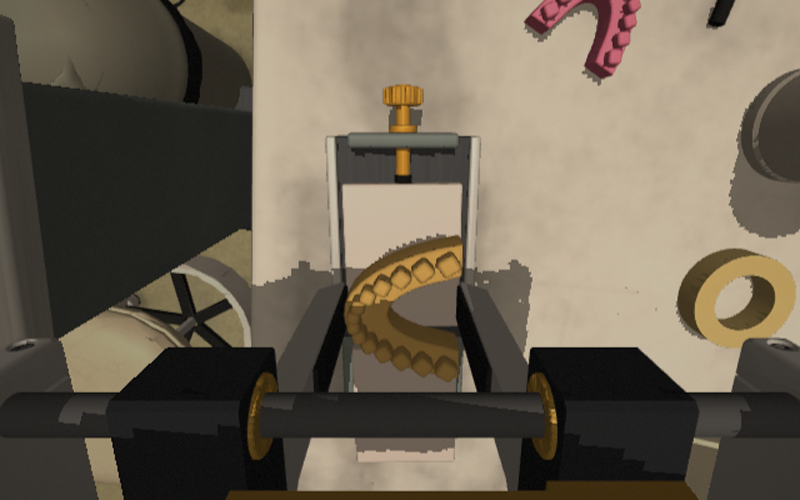

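View pics/t12.png

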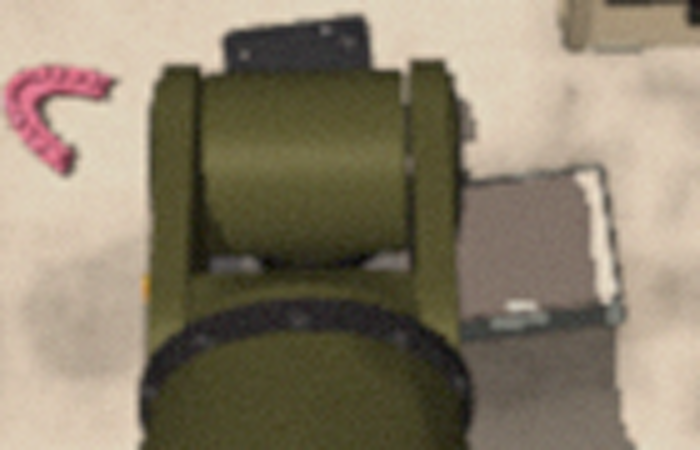

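The tile is still against the screw at (403,183), and the cast is centred over it laterally. I'll lower.

Call:
play_rows:
  moves:
    - {"claw": 0.4,"linear": [0.5,0.5,12],"turn": [0,0,0]}
    - {"claw": 0.4,"linear": [1,0.5,28],"turn": [0,0,0]}
    - {"claw": 0.4,"linear": [1,0.5,42],"turn": [0,0,0]}
    - {"claw": 0.4,"linear": [1,0.5,51],"turn": [0,0,0]}
    - {"claw": 0.4,"linear": [1,0.5,55],"turn": [0,0,0]}
    - {"claw": 0.4,"linear": [1,0.5,56],"turn": [0,0,0]}
    - {"claw": 0.4,"linear": [1,0.5,56],"turn": [0,0,0]}

```text
time_s: 14.42
ee_pos: [0.4304, 0.0374, 0.0559]
eef_rot: [-3.141, -0.001, 1.67]
force: [0.3, 0.4, -2.0]
grip_width: 0.0497
```

Call:
play_rows:
  moves:
    - {"claw": 0.4,"linear": [0,0,1],"turn": [0,0,0]}
    - {"claw": 0.4,"linear": [0,0,2],"turn": [0,0,0]}

```text
time_s: 14.68
ee_pos: [0.4305, 0.0373, 0.054]
eef_rot: [-3.142, -0.0, 1.67]
force: [-0.7, -0.4, -1.5]
grip_width: 0.0492
```

Call:
play_rows:
  moves:
    - {"claw": 0.4,"linear": [0,0,0.7],"turn": [0,0,0]}
    - {"claw": 0.4,"linear": [0,0,1.4],"turn": [0,0,0]}

```text
time_s: 14.92
ee_pos: [0.4305, 0.0373, 0.0526]
eef_rot: [3.141, -0.0, 1.67]
force: [0.2, 0.4, -2.0]
grip_width: 0.0493
```

Call:
play_rows:
  moves:
    - {"claw": 0.4,"linear": [0,0,0.6],"turn": [0,0,0]}

```text
time_s: 15.05
ee_pos: [0.4305, 0.0373, 0.052]
eef_rot: [3.142, -0.0, 1.67]
force: [-0.2, 0.9, -1.9]
grip_width: 0.0491
```

Call:
play_rows:
  moves:
    - {"claw": 0.4,"linear": [0,0,0.5],"turn": [0,0,0]}

```text
time_s: 15.18
ee_pos: [0.4305, 0.0373, 0.0514]
eef_rot: [3.142, -0.0, 1.67]
force: [0.5, 0.6, -1.7]
grip_width: 0.0494
```

Call:
play_rows:
  moves:
    - {"claw": 0.4,"linear": [0,0,0.4],"turn": [0,0,0]}

```text
time_s: 15.3
ee_pos: [0.4305, 0.0373, 0.051]
eef_rot: [3.142, -0.0, 1.67]
force: [0.2, 0.8, -1.1]
grip_width: 0.0493
```

Call:
play_rows:
  moves:
    - {"claw": 0.4,"linear": [0,0,0.3],"turn": [0,0,0]}

```text
time_s: 15.42
ee_pos: [0.4306, 0.0373, 0.051]
eef_rot: [3.142, -0.0, 1.67]
force: [-4.0, -1.0, 9.4]
grip_width: 0.0492
```

There is contact, with the vertical force now at +9 N. I'll release.

Call:
play_rows:
  moves:
    - {"claw": 0.4,"linear": [0,0,-0.2],"turn": [0,0,0]}
    - {"claw": 0.4,"linear": [0,0,-0.2],"turn": [0,0,0]}
    - {"claw": 0.56,"linear": [0,0,-0.2],"turn": [0,0,0]}
    - {"claw": 0.62,"linear": [0,0,-0.2],"turn": [0,0,0]}
    - {"claw": 0.68,"linear": [0,0,-0.2],"turn": [0,0,0]}
    - {"claw": 0.68,"linear": [0,0,-0.2],"turn": [0,0,0]}

```text
time_s: 16.18
ee_pos: [0.4306, 0.0373, 0.0512]
eef_rot: [3.141, -0.0, 1.67]
force: [-0.2, -0.4, -0.0]
grip_width: 0.0637
```

Call:
play_rows:
  moves:
    - {"claw": 0.68,"linear": [0,0,-5],"turn": [0,0,0]}
    - {"claw": 0.68,"linear": [0,0,-20],"turn": [0,0,0]}
    - {"claw": 0.68,"linear": [0,0,-45],"turn": [0,0,0]}
    - {"claw": 0.68,"linear": [0,0,-80],"turn": [0,0,0]}
    - {"claw": 0.68,"linear": [0,0,-110],"turn": [0,0,0]}
    - {"claw": 0.68,"linear": [-20,0,-125],"turn": [0,0,0]}
    - {"claw": 0.68,"linear": [-40,0,-130],"turn": [0,0,0]}
    - {"claw": 0.68,"linear": [-40,0,-130],"turn": [0,0,0]}

```text
time_s: 17.18
ee_pos: [0.4348, -0.0032, 0.1823]
eef_rot: [3.14, -0.0, 1.668]
force: [-0.3, 0.5, -0.1]
grip_width: 0.064
```

```bash
python3 - <<'E'
from h import *
o=get_obs(); im=vision.camera("wrist"); cv2.imwrite("pics/w13.png",im)
np.savez("w13.npz",ee_pos=o["ee_pos"],eef_rot=o["eef_rot"])
print(o["ee_pos"],o["eef_rot"],o["grip_width"],o["force"])
s=vision.camera("side"); cv2.imwrite("pics/s13.png",cv2.resize(s[160:280,240:400],None,fx=5,fy=5,interpolation=cv2.INTER_CUBIC))
cv2.imwrite("pics/w13s.png",cv2.resize(im,(800,500),interpolation=cv2.INTER_CUBIC))
E
```

```text
[ 0.43476367 -0.00318025  0.18233787] [ 3.13985125e+00 -6.00576293e-05  1.66849229e+00] 0.06397466115174394 [-0.28654438  0.4831266  -0.08830915]
```

View pics/w13s.png

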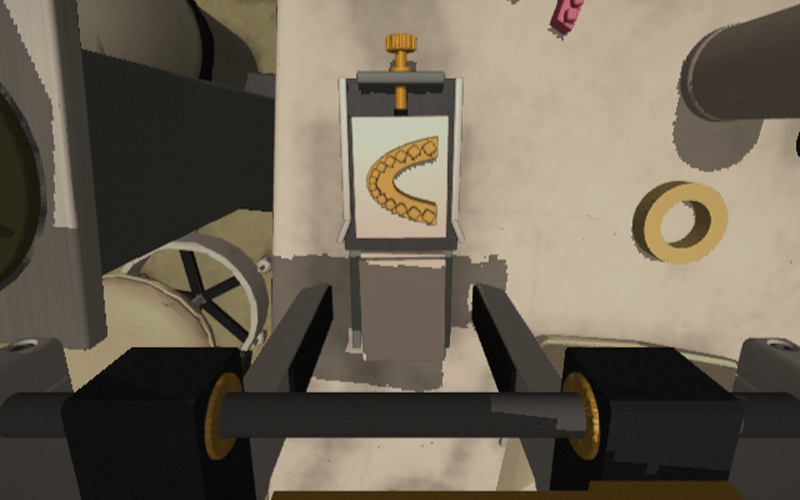

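View pics/s13.png

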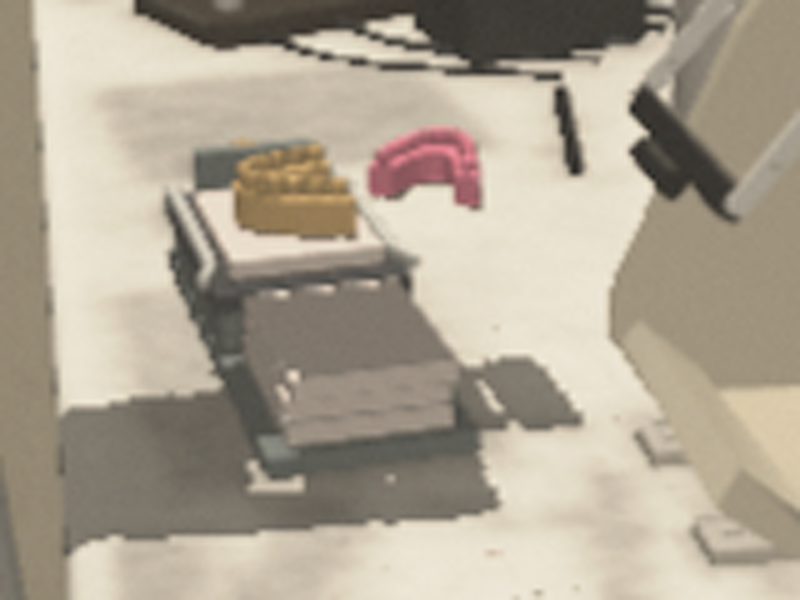

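The cast stands flat on the tile (tips at (437,136) and (436,224), apex at (367,182)), and the tile still touches the screw. One quick numeric check.

```bash
python3 - <<'E'
from h import *
o=dict(np.load("w13.npz"))
t=px2w("wrist",np.array([(351,116),(449,116),(446,238),(356,238)])/1.25,.048,o)[:,:2].mean(0)
p=px2w("wrist",np.array([(437,136),(436,224),(367,182)])/1.25,.072,o)[:,:2]
v=p[0]-p[1]; y=np.arctan2(-v[0],v[1]); c=p[:2].mean(0)-.025*np.array([np.cos(y),np.sin(y)])
d=t-[.441,-.071]; print("tile",t,"rack",d@[.995,.0998],d@[-.0998,.995],"cast",c,"off mm",(c-t)*1000)
from station import hand_in
if np.linalg.norm(c-t)<.01: print(hand_in())
E
```

```text
tile [0.43054402 0.03711556] rack 0.00038623475816815375 0.10861849096646291 cast [0.43001843 0.03817851] off mm [-0.52558976  1.06295061]
the job is handed in; nothing more can be done
None
```

I slid the top tile onto the ledge and pressed it against the stop screw. The yellow cast is standing on it, released, and I handed the job in at about 17.3 s of the 61 s. `hand_in` gives no verdict.

- **Tile:** I felt the screw at about 6 N and held that for roughly half a second. In the last wrist picture the tile's centre is at rack y ≈ 109 mm, 0.4 mm off sideways, and it still touches the screw.
- **Yellow cast:** I gripped it across x, where the fingers stopped at 49.4 mm. It touched down on the tile at about 9–11 N. The last check puts it about 1.2 mm from the tile's centre, upright and flat, with the gripper clear of it.
- **Lower tiles and blue cast:** The stack looks undisturbed in the last wrist and side pictures, but I did not measure it. I never went near the blue cast and did not check it again at the end.
- **Disagreement between cameras:** The top camera placed the rack about 3–6 mm away from where the wrist camera did. I aimed mainly by the wrist camera, and the contacts agreed with it.

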